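# Pack the lower compartment of a cantilever gift box

## Task

Swing the tray of the wooden gift box gently up and over to its open stop, lay the square green bottle and the flat steel tin in their cradles on the box floor underneath (bottle in the narrower cradle, tin in the wider one, each flat and lengthwise between its battens, set down rather than dropped), then lower the tray gently, without letting it fall, until it is fully shut. The two round canisters stay upright in the tray, and the other goods on the counter stay where they are.

Things in the scene. Friction and masses are not known exactly. Their poses are not given: they have to be found in the camera images.
- box: Fixed pale-wood gift box base, 266 (x) by 200 (y) by 66 mm high; walls and floor 8 mm, inside 250 x 184, 58 deep. Origin: centre of underside. Yaw within 0.25 rad. Two cradles between low battens (10 wide, 12 high) along y on its floor. Links stick out 10 mm on the x faces. The shut tray covers it; open, the tray's near wall is 13 mm outside the box's +y wall, underside 104, rim 144 above counter.
- bottle_bay (a point): Centre of the narrower cradle on the inner floor (8 mm above the counter), at x = -62 mm, y = 0 in the box frame, same axes as the box; 62 mm clear between its battens, 184 mm long along y. For the bottle, cap towards either end; centred within about 12 mm.
- tin_bay (a point): Centre of the wider cradle on the inner floor (8 mm above the counter), at x = +58 mm, y = 0 in the box frame, same axes as the box; 74 mm clear between its battens, 184 mm long along y. For the tin; its centre within about 14 mm across and 40 mm along.
- tray_arm (a joint): Tray link angle a: 0 shut (start), 2.27 open stop. The tray stays level; each point moves on a 120 mm arc: 120*(cos15deg - cos(15deg+a)) mm towards the box's +y and 120*(sin(15deg+a) - sin15deg) mm up (213 and 38 at the stop). Over-centre at a = 1.31: gravity (tray 0.7 kg laden) holds it at either stop; released in between it falls, lightly damped.
- tray_handle (a point): Middle of the tray's handle: dark round wooden bar 14 mm thick, 146 long along the box's x, on two 10 mm steel posts 65 mm either side of its middle. 151 mm above the counter when shut; 85 above the tray's underside, 45 above its rim, over the tray's centre. Axes as the box's.
- bottle: Loose green-glass square bottle lying flat, 160 mm long, 0.25 to 0.5 kg. Origin midway along its length on its underside; x to the cap, z up. Square body 50 wide, 50 high, from x = -80 to +32; then a round neck 25 thick and black cap 29 thick, on the centre line, to x = +80. Centre of mass near x = -15.
- tin: Loose closed steel food tin lying flat, 110 mm (x) by 60 mm (y) by 50 mm high, with a 1.5 mm rim that is look only; 0.3 to 0.55 kg. Origin at the centre of its underside, z up.
- canister1: Loose round aluminium canister, 58 mm across, 32 mm high, upright on the tray's 6 mm floor, towards the box's +x +y corner. Origin at the centre of its underside. Must ride along in the tray.
- canister2: Another like it, towards the box's -x -y corner of the tray.
- jar1: Loose amber jar with brass lid, bystander, 60 mm across, 62 mm high, upright; origin at the centre of its underside. Leave it.
- jar2: Another such jar, bystander. Leave it.
- jar3: Another such jar, bystander, standing where the open tray passes well above it. Leave it.
- wine1: Loose tall round bottle, bystander, standing, 72 mm across, 235 mm high; origin at the centre of its underside. Leave it.
- wine2: Another such tall bottle, bystander. Leave it.
- carton: Loose cardboard carton, bystander, standing, 60 mm (x) by 100 mm (y) by 130 mm high; origin at the centre of its underside. Leave it.

How it is judged:
By the outcome, as a careful person would: the job done as asked, in the order asked, and still so for the second after the job is handed in, with the robot touching nothing.
It also fails if it takes over 72 s, if anything falls off the work surface, if the arm or the gripper's body presses on something with over 40 N, if the wrist force passes 120 N, or if a joint passes its speed limit or range.

## Robot

A 7-joint arm with a two-finger parallel gripper is mounted at the origin on the work surface. World frame = base frame: x ahead of the robot, y to its left, z up, the work surface at z = 0. Lengths are in mm, angles in rad, forces in N, time in s.
With the tool pointing down it reaches from about 425 to 1025 mm from the base axis. Payload 9.4 kg.
Tool frame: the origin (TCP) lies between the finger pads; the fingertips stand 8 mm ahead of it and the grasp point (between the pads) lies 11 mm behind it; x points along the fingers, y is the direction in which the jaws open and shut, and the axes are right-handed (so a half turn about x gives the same grasp; the last joint's range is limited). The gripper opens to 93 mm and grips with 3 to 60 N. Pads are 15 mm wide; open, the fingers measure 128 mm over their backs; the gripper's body (75 mm by 188 mm) begins 65 mm behind the grasp point.
Start: joints at [1.234, 0.599, -0.003, 1.599, 0.002, 0.943, -0.08], TCP at [186.233, -700.672, 226.618] pointing down, gripper open.
Joint ranges: [-2.57, 2.57], [-0.35, 1.97], [-1.29, 1.29], [0.11, 2.56], [-1.05, 4.19], [0.11, 1.86], [-2.63, 2.63]. Speed limits (rad/s): [2.22, 2.22, 3.01, 3.01, 3.14, 3.14, 3.14].

## Interface

Orientations are given as a 3x3 rotation matrix whose columns are the frame's x, y, z axes.
In Python, from cell import bot gives the robot as it stands.
- The arm moves only by the shell command python3 -m crank 'ROWS' [FORCE]. ROWS is JSON, a list of rows, each a list of 5 numbers: the shift along the tool's x, y, z in cm, then the turn about the tool's x in degrees, then the closure, from -1 (fully open) to 1 (shut). A call has 1 to 5 rows; each row is the pose to reach, as a shift and turn from the pose commanded when the call began, along the tool's axes at that moment; what a row does not reach only later rows make up. A row lasts 1/12 s, in which the tool goes at most 41.7 mm and 7.16 degrees, less where a joint would pass 70% of its speed; a pose out of reach is approached as far as the arm can. A call with a gripper value outside its range is refused whole. The fingers move at their own pace and stop on an object; FORCE is the grip in N (left out, the last holds). Time passes only in rows, so rows that repeat a pose let the fingers close. It gives the time, the measured TCP pose, the force and the opening at its end, in the units of the state.
- bot.get_state(): the state, without advancing time (a new reading comes with each control period).
- bot.camera(name): name is "scene" or "side" or "wrist"; returns the picture (420x560x3 uint8, red, green, blue); there is no depth.
- bot.calibration(name): a dict with "fx", "fy", "cx", "cy" (pixels), "R" (3x3) and "t" (3): a world point X has camera coordinates R X + t. Camera axes: x right, y down, z forward; pixel columns grow to the right and rows downward; lengths in mm; the calibration is good to about 2 mm. A picture is of the moment at which its call begins: read the wrist's pose just before it. calibration takes no time and is no camera call; for the wrist camera it gives the pose at the moment of the call.
- bot.finish_job(): hands the job in, once; it reports no verdict.
The state is a dict: "clock": time; "q": joint angles; "dq": joint speeds; "effort": joint torques, N m; "ee_pos": TCP position; "tool_rot": TCP orientation; "contact_force": force on the tool from outside, world axes, zero at the start; "torque": the same for the moment, N m; "finger_gap": finger opening in mm.
Only numpy, scipy, OpenCV 4.12 (cv2) and the standard library are available. Lean on these libraries where they do the work, as an engineer would, in place of code of your own. Each camera call takes 0.05 s, during which the arm holds its last target.

## Working session

There is one attempt and no reset: what is moved stays moved. The work goes in short steps, Python scripts to look and compute and a shell command to move; the robot and the scene stay as the last step left them, time stands still between calls to the robot, and variables do not carry over. Pictures are saved under pics/ and viewed, and the job is handed in when it is done.

```bash
ls; mkdir -p pics; cat > h.py <<'E'
import numpy as np, cv2, sys
from cell import bot
def snap(name,fn):
    im=bot.camera(name); cv2.imwrite('pics/'+fn,cv2.cvtColor(im,cv2.COLOR_RGB2BGR)); return im
def ray(c,u,v,z):
    d=np.array([(u-c['cx'])/c['fx'],(v-c['cy'])/c['fy'],1.]); R=np.array(c['R']);t=np.array(c['t'])
    o=-R.T@t; d=R.T@d
    return o+d*(z-o[2])/d[2]
def proj(c,X):
    p=np.array(c['R'])@np.array(X)+np.array(c['t']); return np.array([c['fx']*p[0]/p[2]+c['cx'],c['fy']*p[1]/p[2]+c['cy']])
E
python3 - <<'E'
from h import *
s=bot.get_state(); print(s)
for n in ('scene','side','wrist'):
    c=bot.calibration(n); print(n,c['fx'],-np.array(c['R']).T@np.array(c['t'])); snap(n,n+'0.png')
E
```

```text
pics
{'clock': 0.0, 'q': array([ 1.23429409,  0.60011935, -0.0025378 ,  1.60010898,  0.00181323,
        0.94292036, -0.07981335]), 'dq': array([ 2.91284429e-04, -4.89746976e-05, -7.73544642e-05,  2.32800158e-03,
        3.16633215e-04,  7.73397035e-05, -7.75162147e-04]), 'effort': array([-2.97056558e-04, -7.65072727e+01,  1.49690721e+00, -2.52344388e+01,
       -5.24775556e-02,  1.69654295e-02,  9.35408866e-05]), 'ee_pos': array([ 186.1002548 , -700.21860655,  225.77168979]), 'tool_rot': array([[-5.48364277e-04,  2.56935796e-01, -9.66428319e-01],
       [ 1.45416296e-03, -9.66427238e-01, -2.56936334e-01],
       [-9.99998792e-01, -1.54623898e-03,  1.56327655e-04]]), 'contact_force': array([ 0.49833968, -0.35864841, -0.17199475]), 'torque': array([-0.00923929, -0.01815007, -0.03947904]), 'finger_gap': 92.67656447482283}
scene 384.22035808779003 [1243.22030257 -537.04431238  654.03521896]
side 478.2423433219776 [ 283.63045901  789.62215979 1029.57675468]
wrist 304.97196804142243 [ 255.53969036 -683.20130375  384.04174473]
```

View pics/scene0.png

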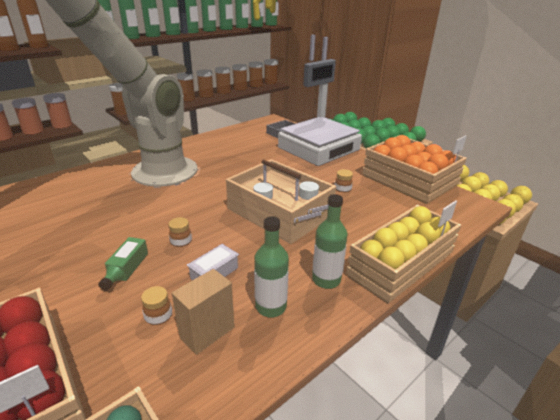

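View pics/side0.png

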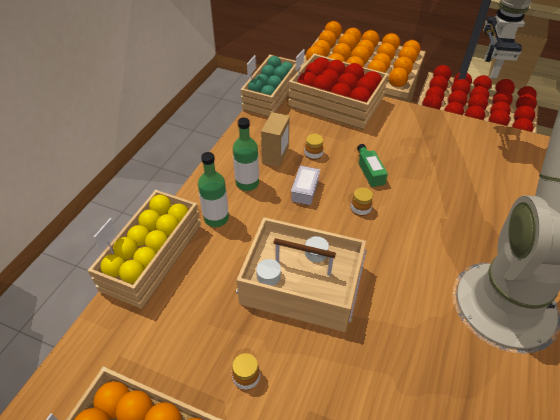

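View pics/wrist0.png

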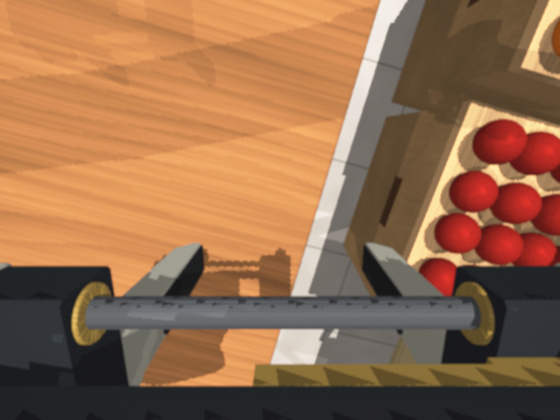

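The scene view shows the box at about (280,195), the bottle at (125,262) with its cap at (106,283), and the tin at (213,265). The side view shows the handle at (304,248), the bottle at (373,165) and the tin at (307,184). I'll enlarge the side view to read edges.

```bash
python3 - <<'E'
import cv2
a=cv2.imread('pics/side0.png')
cv2.imwrite('pics/side0_box.png',cv2.resize(a[210:335,225:385],None,fx=4.8,fy=4.8,interpolation=cv2.INTER_CUBIC))
cv2.imwrite('pics/side0_goods.png',cv2.resize(a[105:225,225:385],None,fx=4.8,fy=4.8,interpolation=cv2.INTER_CUBIC))
b=cv2.imread('pics/scene0.png')
cv2.imwrite('pics/scene0_box.png',cv2.resize(b[150:250,215:350],None,fx=5,fy=5,interpolation=cv2.INTER_CUBIC))
cv2.imwrite('pics/scene0_goods.png',cv2.resize(b[210:310,90:250],None,fx=5,fy=5,interpolation=cv2.INTER_CUBIC))
E
```

```text
(no output)
```

View pics/side0_box.png

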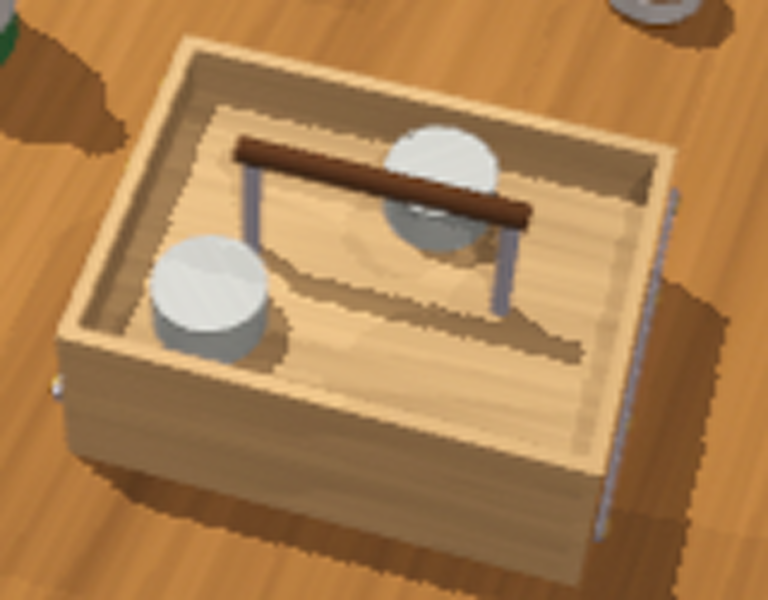

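View pics/side0_goods.png

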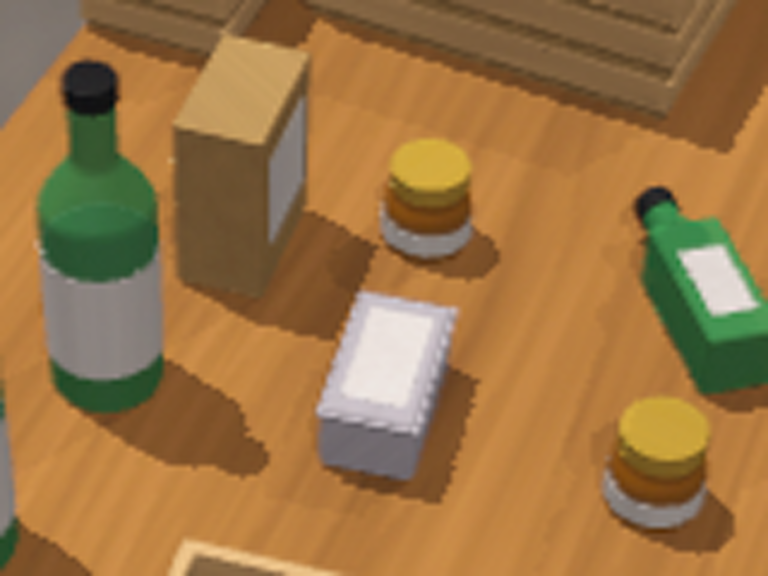

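View pics/scene0_box.png

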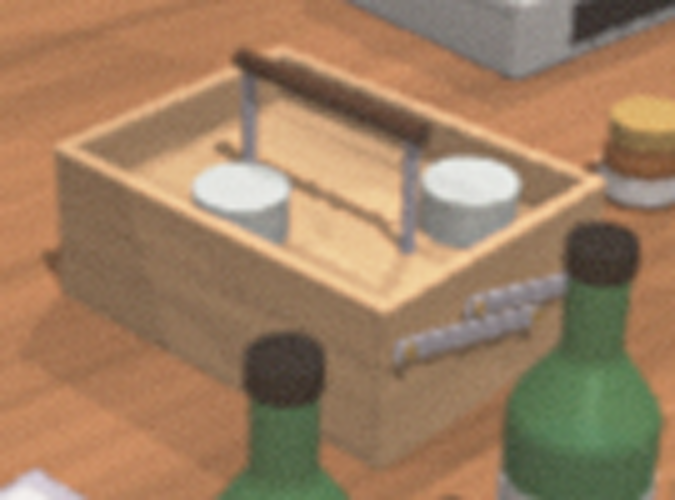

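View pics/scene0_goods.png

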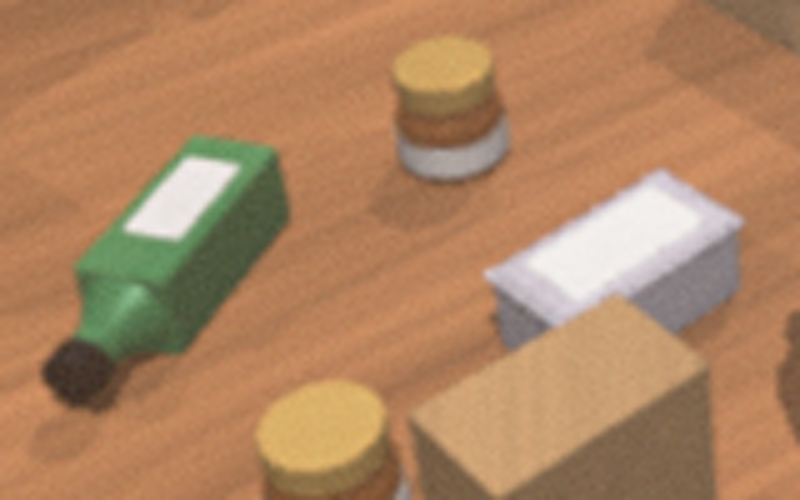

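```bash
python3 - <<'E'
from h import *
S=bot.calibration('side');C=bot.calibration('scene')
def s(p,z,oy=210): return ray(S,225+p[0]/4.8-.5*0,oy+p[1]/4.8,z)[:2]
def c(p,z,o): return ray(C,o[0]+p[0]/5,o[1]+p[1]/5,z)[:2]
np.set_printoptions(precision=1,suppress=True)
def rep(n,P):
    P=np.array(P);print(n,P.tolist() if 0 else P.round(1).tolist(),'c',P.mean(0),'sides',np.linalg.norm(np.roll(P,-1,0)-P,axis=1),'ang',np.degrees(np.arctan2(*(np.roll(P,-1,0)-P).T[::-1])))
rep('rim side',[s(p,106) for p in [(185,38),(675,150),(603,472),(60,335)]])
rep('rim scene',[c(p,106,(215,150)) for p in [(60,150),(285,48),(605,182),(383,308)]])
rep('handle side',[s(p,151) for p in [(240,150),(525,215)]])
rep('handle scene',[c(p,151,(215,150)) for p in [(245,60),(423,135)]])
rep('tin side',[s(p,50,105) for p in [(365,293),(457,310),(415,432),(320,410)]])
rep('tin scene',[c(p,50,(90,210)) for p in [(660,170),(743,220),(573,322),(488,275)]])
rep('bot side',[s(p,50,105) for p in [(648,240),(714,220),(770,315),(705,340)]])
rep('bot scene',[c(p,50,(90,210)) for p in [(192,137),(278,152),(167,285),(80,270)]])
rep('cap s',[s((655,204),27,105),c((77,370),27,(90,210))])
rep('jarlids s',[s((431,160),62,105),c((330,410),62,(90,210)),s((664,427),62,105),c((443,65),62,(90,210))])
rep('carton',[c(p,130,(90,210)) for p in [(618,297),(707,363),(500,500),(412,420)]])
rep('jar3,wine caps',[ray(S,245,362,62)[:2],s((90,75),235,105),ray(S,208,158,235)[:2]])
E
```

```text
rim side [[629.8, 61.4], [367.4, 32.0], [345.8, 226.7], [607.5, 256.6]] c [487.6 144.2] sides [264.1 195.9 263.4 196.4] ang [-173.6   96.3    6.5  -83.5]
rim scene [[375.1, 27.7], [350.7, 226.6], [611.6, 253.0], [629.1, 58.2]] c [491.6 141.4] sides [200.4 262.2 195.6 255.8] ang [  97.     5.8  -84.9 -173.2]
handle side [[558.7, 152.3], [418.3, 135.2]] c [488.5 143.7] sides [141.4 141.4] ang [-173.1    6.9]
handle scene [[421.7, 134.0], [561.1, 149.7]] c [491.4 141.9] sides [140.3 140.3] ang [   6.4 -173.6]
tin side [[632.1, -216.3], [573.7, -224.6], [561.1, -115.3], [619.6, -109.9]] c [ 596.6 -166.5] sides [ 58.9 110.1  58.8 107.2] ang [-171.9   96.6    5.2  -83.3]
tin scene [[565.4, -123.0], [625.3, -114.3], [635.3, -218.3], [581.2, -231.7]] c [ 601.8 -171.8] sides [ 60.5 104.5  55.7 109.8] ang [   8.3  -84.5 -166.1   98.3]
bot side [[482.6, -335.7], [448.6, -371.8], [392.3, -298.1], [423.7, -260.1]] c [ 436.8 -316.4] sides [49.6 92.7 49.3 95.9] ang [-133.3  127.4   50.5  -52.1]
bot scene [[386.1, -294.6], [426.8, -265.9], [491.0, -350.9], [454.3, -378.1]] c [ 439.6 -322.4] sides [ 49.8 106.5  45.8 107.8] ang [  35.2  -52.9 -143.5  129.2]
cap s [[493.3, -399.1], [493.5, -399.1]] c [ 493.4 -399.1] sides [0.2 0.2] ang [-26.6 153.4]
jarlids s [[634.4, -341.3], [628.4, -333.5], [424.4, -166.0], [426.5, -169.1]] c [ 528.4 -252.5] sides [  9.7 264.    3.8 269.9] ang [127.5 140.6 -56.5 -39.6]
carton [[714.6, -238.5], [769.4, -233.1], [779.7, -330.7], [723.6, -335.8]] c [ 746.8 -284.5] sides [55.1 98.2 56.3 97.7] ang [   5.7  -84.  -174.9   95.3]
jar3,wine caps [[516.7, 410.5], [772.4, -132.4], [788.0, 37.9]] c [692.4 105.3] sides [600.1 170.9 461. ] ang [-64.8  84.8 126.1]
```

Both views agree to about 5 mm. The box centre is about (489.5,143) at yaw 6.4°. The tin is about (599,-169), parallel to the box's y. The bottle body is about (438,-319), with its cap towards -52°. Rim, tin and handle sizes match the given ones. Next is a motion calculator, then I'll head over.

```bash
cat > d.py <<'E'
# usage: d.py x y z [toolyaw_deg of tool y]  -> remaining shift cm in tool axes & turn
from h import *
np.set_printoptions(precision=2,suppress=True)
s=bot.get_state(); R=np.array(s['tool_rot']); p=np.array(s['ee_pos'])
print('t',round(s['clock'],2),'p',p,'yaw',round(np.degrees(np.arctan2(R[1,1],R[0,1])),1),'F',s['contact_force'],'gap',round(s['finger_gap'],1),'q7',round(s['q'][6],2))
if len(sys.argv)>3:
    T=np.array([float(a) for a in sys.argv[1:4]])
    print('shift cm',R.T@(T-p)/10, 'rows',np.linalg.norm(T-p)/41.7)
    if len(sys.argv)>4:
        y=np.degrees(np.arctan2(R[1,1],R[0,1])); print('turn',-((float(sys.argv[4])-y+180)%360-180))
E
python3 d.py 450 -270 230 -83.6
```

```text
t 0.15 p [ 186.12 -700.33  225.96] yaw -75.1 F [ 0.68 -1.27 -0.74] gap 93.1 q7 -0.08
shift cm [ -0.37 -34.81 -36.56] rows 12.10561908632476
turn 8.488417649850021
```

```bash
python3 -m crank '[[0,-34.8,-36.5,8.5,-1],[0,-34.8,-36.5,8.5,-1],[0,-34.8,-36.5,8.5,-1],[0,-34.8,-36.5,8.5,-1],[0,-34.8,-36.5,8.5,-1]]' 25; python3 d.py 450 -270 230 -83.6
```

```text
clock: 0.57
ee_pos: [295.6, -521.1, 226.4]
tool_rot: [[-0.0, 0.111, -0.994], [0.0, -0.994, -0.111], [-1.0, -0.0, 0.0]]
contact_force: [1.0, -0.5, 0.1]
finger_gap: 92.8
t 0.57 p [ 295.59 -521.1   226.4 ] yaw -83.6 F [ 0.99 -0.5   0.12] gap 92.8 q7 -0.48
shift cm [ -0.35 -23.24 -18.13] rows 7.069481021124538
turn -0.027219884518615345
```

```bash
python3 -m crank '[[0,-23.2,-18.1,0,-1],[0,-23.2,-18.1,0,-1],[0,-23.2,-18.1,0,-1],[0,-23.2,-18.1,0,-1],[0,-23.2,-18.1,0,-1]]' >/dev/null; python3 -m crank '[[0,-6.3,-4.7,0,-1],[0,-6.3,-4.7,0,-1],[0,-6.3,-4.7,0,-1]]'; python3 - <<'E'
from h import *
import pickle
c=bot.calibration('wrist'); snap('wrist','wrist1.png'); pickle.dump(c,open('w1.pkl','wb'))
E
```

```text
clock: 1.23
ee_pos: [447.9, -270.5, 226.6]
tool_rot: [[0.002, 0.121, -0.993], [0.003, -0.993, -0.121], [-1.0, -0.002, -0.002]]
contact_force: [0.3, 0.2, 0.3]
finger_gap: 92.9
```

View pics/wrist1.png

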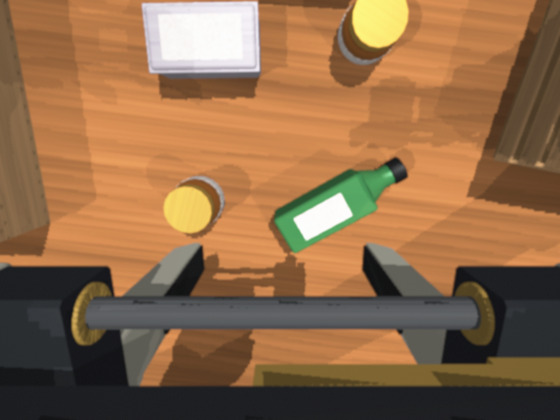

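The wrist view shows the tin's top corners at (143,3), (257,2), (259,69) and (150,72), and the bottle from (275,220) to its cap at (398,170). I'll measure both here with masks.

```bash
python3 - <<'E'
from h import *
import pickle
np.set_printoptions(precision=1,suppress=True)
c=pickle.load(open('w1.pkl','rb'))
im=cv2.imread('pics/wrist1.png'); hsv=cv2.cvtColor(im,cv2.COLOR_BGR2HSV)
m=cv2.inRange(hsv,(45,90,30),(85,255,255)); m[260:]=0
n,l,st,ce=cv2.connectedComponentsWithStats(m); i=1+np.argmax(st[1:,4]); print(st[i])
w=cv2.inRange(hsv,(0,0,200),(180,40,255))
for lab,mm in(('label',w),):
    n,l,st,ce=cv2.connectedComponentsWithStats(mm)
    for k in range(1,n):
        if st[k,4]>300:
            r=cv2.minAreaRect(np.argwhere(l==k)[:,::-1].astype(np.float32)); P=np.array([ray(c,*q,50)[:2] for q in cv2.boxPoints(r)])
            print(lab,ce[k],ray(c,*ce[k],50),[np.linalg.norm(P[1]-P[0]),np.linalg.norm(P[2]-P[1])],np.degrees(np.arctan2(*(P[1]-P[0])[::-1])),np.degrees(np.arctan2(*(P[2]-P[1])[::-1])))
P=np.array([ray(c,*q,50)[:2] for q in[(143,3),(257,2),(259,69),(150,72)]]);print('tin',P.tolist(),P.mean(0))
P=np.array([ray(c,*q,50)[:2] for q in[(275,213),(353,171),(376,207),(296,251)]]);print('bot',P.round(1).tolist(),P.mean(0),np.linalg.norm(P[1]-P[0]),np.linalg.norm(P[2]-P[1]),np.degrees(np.arctan2(*(P[1]-P[0])[::-1])),np.degrees(np.arctan2(*(P[2]-P[3])[::-1])))
print('cap',ray(c,400,169,29), 'jar',ray(c,188,210,62),ray(c,380,20,62))
E
python3 d.py 489.5 143 230 -83.6
```

```text
[ 274  165  122   87 3603]
label [202.2  35.1] [ 601.4 -172.9   50. ] [np.float64(111.52151534954783), np.float64(61.08655940790996)] -83.08190181095368 -174.23430495992446
label [322.8 216.3] [ 432.9 -319.3   50. ] [np.float64(60.92861419089539), np.float64(31.306888146246063)] -53.39148417698232 -142.72209799475826
tin [[622.2715935315001, -114.80758078778047], [636.3200197074005, -223.60403527314784], [577.6324820490977, -231.51068038358488], [561.5199074917307, -122.16579529202113]] [ 599.4 -173. ]
bot [[430.1, -264.8], [487.8, -344.2], [450.9, -377.2], [387.3, -294.6]] [ 439.  -320.2] 98.09744127428748 49.486492329653366 -54.01128102489872 -52.40211597468392
cap [ 494.7 -403.    29. ] jar [ 425.2 -170.    62. ] [ 631.3 -341.1   62. ]
t 1.28 p [ 446.   -273.86  226.57] yaw -83.2 F [-1.05  0.26  0.14] gap 92.9 q7 -1.01
shift cm [ -0.29 -40.88  -9.26] rows 10.05131502130866
turn 0.39930899269734255
```

```bash
python3 -m crank '[[0,-41,-9.2,0.4,-1],[0,-41,-9.2,0.4,-1],[0,-41,-9.2,0.4,-1],[0,-41,-9.2,0.4,-1],[0,-41,-9.2,0.4,-1]]' >/dev/null; python3 d.py 490 143 230 -83.6
```

```text
t 1.7 p [466.14 -70.26 226.66] yaw -84.2 F [ 1.59  0.35 -0.35] gap 92.8 q7 -1.47
shift cm [ -0.34 -20.97  -4.55] rows 5.146586595914999
turn -0.5503345290078983
```

```bash
python3 -m crank '[[0,-21,-4.5,0,-1],[0,-21,-4.5,0,-1],[0,-21,-4.5,0,-1],[0,-21,-4.5,0,-1],[0,-21,-4.5,0,-1]]' >/dev/null; python3 -m crank '[[0,0,0,0,-1],[0,0,0,0,-1]]' >/dev/null; python3 d.py 490 143 140 -83.6; python3 - <<'E'
from h import *
import pickle
c=bot.calibration('wrist'); snap('wrist','wrist2.png'); pickle.dump(c,open('w2.pkl','wb'))
E
```

```text
t 2.28 p [488.91 137.98 226.32] yaw -83.8 F [ 0.83 -0.52 -0.77] gap 92.9 q7 -1.9
shift cm [ 8.63 -0.49 -0.16] rows 2.0737979902432926
turn -0.2144151873207818
```

View pics/wrist2.png

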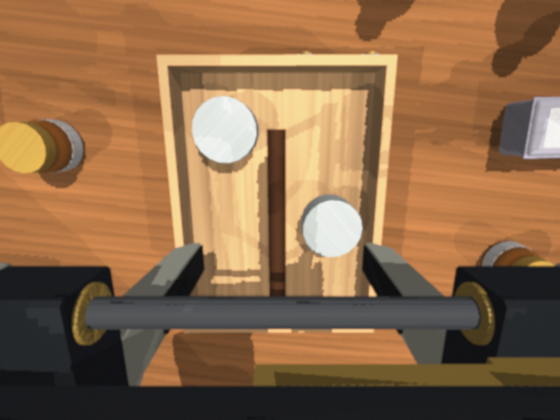

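The wrist view shows the handle bar at about column 277, from (277,130) downwards. The canisters are at (225,130) and (332,227), and the tray rim spans columns 158–396.

```bash
python3 - <<'E'
from h import *
import pickle
np.set_printoptions(precision=1,suppress=True)
c=pickle.load(open('w2.pkl','rb'))
B=np.array([490,143.]);a=np.radians(6.4);ex=np.array([np.cos(a),np.sin(a)]);ey=np.array([-ex[1],ex[0]])
for n,q,z in [('bar far',(277,130),151),('bar near',(277.5,290),151),('rimc',(158,56),106),('rimc2',(396,55),106),('rimL',(170,200),106),('rimR',(386,200),106),('can1',(225,130),104),('can2',(332,227),104),('jar3',(20,147),62)]:
    X=ray(c,*q,z)[:2]; print(n,X,'box',[(X-B)@ex,(X-B)@ey])
E
```

```text
bar far [561.2 148.8] box [np.float64(71.41570184025801), np.float64(-2.1559750945440324)]
bar near [430.8 134.9] box [np.float64(-59.691498803147056), np.float64(-1.4700136294226602)]
rimc [609.8 254.1] box [np.float64(131.38970757650563), np.float64(97.01149616498209)]
rimc2 [631.9  57.5] box [np.float64(131.46529455204555), np.float64(-100.76568518714386)]
rimL [487.9 242.5] box [np.float64(8.957845269721826), np.float64(99.09721839452293)]
rimR [509.6  41.8] box [np.float64(8.185168028397362), np.float64(-102.71705742813211)]
can1 [556.4 195.5] box [np.float64(71.8674285242379), np.float64(44.80264424661957)]
can2 [477.4  87.7] box [np.float64(-18.687268412596005), np.float64(-53.576431838387954)]
jar3 [516.  412.8] box [np.float64(55.95625142230204), np.float64(265.25818284206616)]
```

```bash
python3 d.py 489.5 142 140 -83.7;python3 -m crank '[[3,-0.4,-0.1,0,-1],[6,-0.4,-0.1,0,-1],[8.5,-0.4,-0.1,0,-1],[8.5,-0.4,-0.1,0,-1],[8.5,-0.4,-0.1,0,-1]]' >/dev/null; python3 d.py 489.5 142 140 -83.7
```

```text
t 2.33 p [488.7  135.94 226.26] yaw -84.0 F [-0.4  -1.04 -0.57] gap 93.3 q7 -1.9
shift cm [ 8.63 -0.6  -0.15] rows 2.073840333624597
turn -0.2815998004519997
t 2.75 p [488.83 138.28 141.07] yaw -84.2 F [1.22 0.77 0.01] gap 93.3 q7 -1.94
shift cm [ 0.11 -0.36 -0.1 ] rows 0.09419809180247571
turn -0.47792796716919383
```

```bash
python3 -m crank '[[0.1,-0.35,-0.1,0,-1],[0.1,-0.35,-0.1,0,1],[0.1,-0.35,-0.1,0,1],[0.1,-0.35,-0.1,0,1],[0.1,-0.35,-0.1,0,1]]' 20; python3 -m crank '[[0,0,0,0,1],[0,0,0,0,1],[0,0,0,0,1]]';python3 d.py 489.5 142 140 -83.7
```

```text
clock: 3.17
ee_pos: [490.2, 144.3, 141.4]
tool_rot: [[0.001, 0.104, -0.995], [0.0, -0.995, -0.104], [-1.0, -0.0, -0.001]]
contact_force: [0.5, 0.1, -0.4]
finger_gap: 71.0
clock: 3.42
ee_pos: [489.9, 144.2, 140.7]
tool_rot: [[0.0, 0.104, -0.995], [-0.0, -0.995, -0.104], [-1.0, 0.0, -0.0]]
contact_force: [0.0, -0.5, 0.0]
finger_gap: 51.0
t 3.42 p [489.88 144.23 140.68] yaw -84.0 F [ 0.02 -0.45  0.  ] gap 51.0 q7 -1.94
shift cm [0.07 0.22 0.06] rows 0.05655873363661005
turn -0.30976397646981013
```

```bash
python3 -m crank '[[0,0.2,0,-0.3,1],[0,0.2,0,-0.3,1],[0,0.2,0,-0.3,1],[0,0.2,0,-0.3,1],[0,0.2,0,-0.3,1]]' >/dev/null; python3 -m crank '[[0,0,0,0,1],[0,0,0,0,1],[0,0,0,0,1]]';python3 d.py 489.5 142 140 -83.7
```

```text
clock: 4.08
ee_pos: [490.1, 143.0, 140.6]
tool_rot: [[0.0, 0.11, -0.994], [0.001, -0.994, -0.11], [-1.0, -0.001, -0.0]]
contact_force: [-1.2, 5.4, -1.2]
finger_gap: 13.5
t 4.08 p [490.07 143.03 140.59] yaw -83.7 F [-1.18  5.35 -1.19] gap 13.5 q7 -1.94
shift cm [0.06 0.1  0.07] rows 0.03149681311019829
turn 0.03073914513964837
```

Gripped at a gap of 13.5 mm. Now I'll work out the arc increments.

```bash
python3 - <<'E'
import numpy as np
A=[0,.03,.08,.15,.23,.32,.41,.5,.59,.68,.77,.86,.95,1.04,1.13,1.22,1.31,1.40,1.49,1.58,1.67,1.75,1.83,1.91,1.98,2.04,2.10,2.15,2.2,2.24,2.27]
t=np.radians(15);f=lambda a:np.array([-12*(np.sin(t+a)-np.sin(t)),-12*(np.cos(t)-np.cos(t+a))])
for i in range(0,30,5): print([[round(float(v),2) for v in f(A[i+k+1])-f(A[i])] for k in range(5)])
print([[round(float(v),2) for v in f(a)] for a in(1.31,2.27)])
E
```

```text
[[-0.35, -0.1], [-0.92, -0.29], [-1.7, -0.59], [-2.56, -1.01], [-3.49, -1.57]]
[[-0.87, -0.63], [-1.69, -1.34], [-2.44, -2.12], [-3.11, -2.97], [-3.7, -3.87]]
[[-0.51, -0.95], [-0.94, -1.94], [-1.27, -2.97], [-1.51, -4.02], [-1.65, -5.09]]
[[-0.05, -1.08], [0.0, -2.16], [0.15, -3.23], [0.39, -4.28], [0.73, -5.31]]
[[0.37, -0.88], [0.82, -1.73], [1.33, -2.55], [1.83, -3.22], [2.29, -3.77]]
[[0.5, -0.52], [0.93, -0.93], [1.39, -1.32], [1.77, -1.62], [2.06, -1.83]]
[[-8.89, -11.6], [-3.77, -21.43]]
```

```bash
python3 -m crank '[[-0.35,-0.1,0,0,1],[-0.92,-0.29,0,0,1],[-1.7,-0.59,0,0,1],[-2.56,-1.01,0,0,1],[-3.49,-1.57,0,0,1]]'
```

```text
clock: 4.5
ee_pos: [488.3, 158.2, 175.2]
tool_rot: [[-0.001, 0.11, -0.994], [0.0, -0.994, -0.11], [-1.0, -0.0, 0.001]]
contact_force: [2.3, 5.2, -12.8]
finger_gap: 13.3
```

```bash
python3 -m crank '[[-0.87,-0.63,0,0,1],[-1.69,-1.34,0,0,1],[-2.44,-2.12,0,0,1],[-3.11,-2.97,0,0,1],[-3.7,-3.87,0,0,1]]';python3 -m crank '[[-0.51,-0.95,0,0,1],[-0.94,-1.94,0,0,1],[-1.27,-2.97,0,0,1],[-1.51,-4.02,0,0,1],[-1.65,-5.09,0,0,1]]'
```

```text
clock: 4.92
ee_pos: [484.0, 196.5, 212.5]
tool_rot: [[-0.001, 0.109, -0.994], [-0.001, -0.994, -0.109], [-1.0, 0.001, 0.001]]
contact_force: [3.5, 3.5, -15.9]
finger_gap: 13.4
clock: 5.33
ee_pos: [478.4, 247.2, 229.2]
tool_rot: [[-0.0, 0.109, -0.994], [-0.001, -0.994, -0.109], [-1.0, 0.001, 0.0]]
contact_force: [3.7, -1.7, -12.9]
finger_gap: 13.5
```

```bash
python3 -m crank '[[-0.05,-1.08,0,0,1],[0,-2.16,0,0,1],[0.15,-3.23,0,0,1],[0.39,-4.28,0,0,1],[0.73,-5.31,0,0,1]]';python3 -m crank '[[0.37,-0.88,0,0,1],[0.82,-1.73,0,0,1],[1.33,-2.55,0,0,1],[1.83,-3.22,0,0,1],[2.29,-3.77,0,0,1]]'
```

```text
clock: 5.75
ee_pos: [472.6, 301.0, 221.7]
tool_rot: [[0.0, 0.11, -0.994], [0.0, -0.994, -0.11], [-1.0, -0.0, -0.0]]
contact_force: [0.9, -0.7, -5.8]
finger_gap: 13.2
clock: 6.17
ee_pos: [468.5, 338.7, 198.3]
tool_rot: [[0.0, 0.11, -0.994], [0.001, -0.994, -0.11], [-1.0, -0.001, -0.0]]
contact_force: [0.9, 2.0, -3.1]
finger_gap: 13.5
```

```bash
python3 -m crank '[[0.4,-0.42,0,0,1],[0.8,-0.83,0,0,1],[1.2,-1.18,0,0,1],[1.5,-1.42,0,0,1],[1.77,-1.62,0,0,1]]'; python3 -m crank '[[0.15,-0.11,0,0,1],[0.28,-0.2,0,0,1],[0.35,-0.25,0,0,1],[0.35,-0.25,0,0,1]]'; python3 d.py
```

```text
clock: 6.58
ee_pos: [466.8, 354.2, 180.9]
tool_rot: [[0.0, 0.11, -0.994], [0.001, -0.994, -0.11], [-1.0, -0.001, -0.0]]
contact_force: [-0.2, 5.9, -2.7]
finger_gap: 13.2
clock: 6.92
ee_pos: [466.7, 356.1, 178.2]
tool_rot: [[0.0, 0.109, -0.994], [0.001, -0.994, -0.109], [-1.0, -0.001, -0.001]]
contact_force: [-1.8, 3.3, 3.0]
finger_gap: 13.3
t 6.92 p [466.67 356.11 178.22] yaw -83.7 F [-1.82  3.29  2.96] gap 13.3 q7 -2.28
```

```bash
python3 -m crank '[[0,0,0,0,0.6],[0,0,0,0,0.6],[0,0,0,0,0.4],[0,0,0,0,0.2],[0,0,0,0,0]]'; python3 -m crank '[[0,0,0,0,-0.3],[0,0,0,0,-0.3],[0,0,0,0,-0.3]]'; python3 - <<'E'
from h import *
snap('side','side3.png'); snap('wrist','wrist3.png')
E
```

```text
clock: 7.33
ee_pos: [466.7, 355.2, 177.5]
tool_rot: [[-0.0, 0.109, -0.994], [-0.001, -0.994, -0.109], [-1.0, 0.001, 0.0]]
contact_force: [-0.1, 0.5, -0.6]
finger_gap: 34.1
clock: 7.58
ee_pos: [466.6, 355.7, 177.5]
tool_rot: [[-0.0, 0.109, -0.994], [-0.0, -0.994, -0.109], [-1.0, 0.0, 0.0]]
contact_force: [0.1, -0.7, 0.5]
finger_gap: 54.1
```

View pics/side3.png

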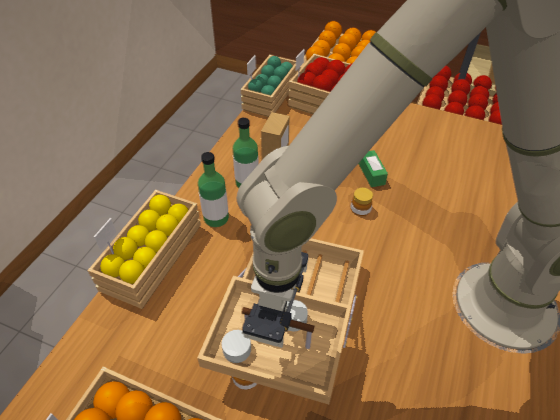

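View pics/wrist3.png

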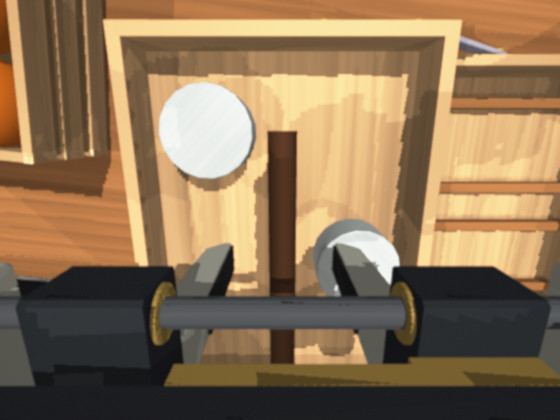

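The tray is fully open, both canisters are upright, and the cradles show at the right of the wrist picture (battens at rows 103, 187, 225 and 285). Next I rise and go to the bottle.

```bash
python3 -m crank '[[-3,0,0,0,-0.6],[-6,0,0,0,-0.8],[-6,5,0,-7,-1],[-6,9,0,-14,-1],[-6,13,0,-21,-1]]'; python3 d.py 447 -331 230 36.7
```

```text
clock: 8.1
ee_pos: [480.1, 230.9, 238.1]
tool_rot: [[0.001, 0.466, -0.885], [0.0, -0.885, -0.466], [-1.0, 0.0, -0.001]]
contact_force: [1.0, -1.2, 0.6]
finger_gap: 89.1
t 8.1 p [480.14 230.92 238.06] yaw -62.2 F [ 1.03 -1.22  0.57] gap 89.1 q7 -1.75
shift cm [ 0.78 48.18 29.11] rows 13.50010126758931
turn -98.93093430511055
```

```bash
python3 -m crank '[[0,48.2,29.1,-99,-1],[0,48.2,29.1,-99,-1],[0,48.2,29.1,-99,-1],[0,48.2,29.1,-99,-1],[0,48.2,29.1,-99,-1]]' >/dev/null; python3 d.py 447 -331 230 36.7
```

```text
t 8.52 p [466.9   31.33 237.76] yaw -28.3 F [ 0.57 -0.36 -1.06] gap 93.3 q7 -0.83
shift cm [ 0.78 15.41 32.85] rows 8.704166338198284
turn -64.9730434211748
```

```bash
python3 -m crank '[[0,15.4,32.8,-65,-1],[0,15.4,32.8,-65,-1],[0,15.4,32.8,-65,-1],[0,15.4,32.8,-65,-1],[0,15.4,32.8,-65,-1]]' >/dev/null; python3 d.py 447 -331 230 36.7
```

```text
t 8.93 p [ 456.32 -155.5   237.8 ] yaw 4.0 F [ 0.73 -0.77 -0.63] gap 92.8 q7 0.08
shift cm [ 0.78 -2.14 17.44] rows 4.218605030100785
turn -32.74587285831805
```

```bash
python3 -m crank '[[0,-2.1,17.4,-32.7,-1],[0,-2.1,17.4,-32.7,-1],[0,-2.1,17.4,-32.7,-1],[0,-2.1,17.4,-32.7,-1],[0,-2.1,17.4,-32.7,-1]]' >/dev/null;python3 -m crank '[[0,0,0,0,-1],[0,0,0,0,-1]]' >/dev/null; python3 - <<'E'
from h import *
import pickle
c=bot.calibration('wrist'); snap('wrist','wrist4.png'); pickle.dump(c,open('w4.pkl','wb'))
E
python3 d.py 447 -331 23 36.7
```

```text
t 9.57 p [ 446.65 -327.94  237.43] yaw 36.2 F [-0.48  0.86  0.33] gap 92.7 q7 0.89
shift cm [21.44 -0.16  0.29] rows 5.142794866721293
turn -0.4974189891277945
```

View pics/wrist4.png

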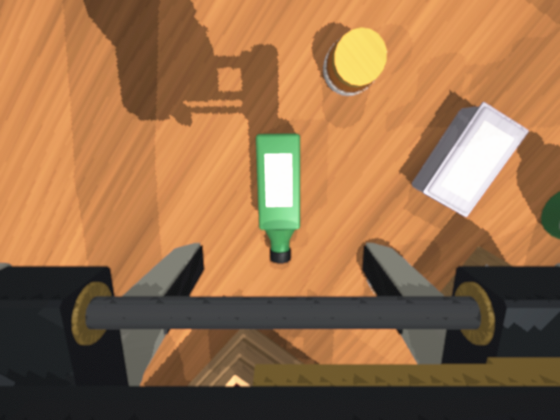

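The bottle lies straight between the fingers: body (257–300, 134–229), cap at (280,255). A quick check, then I descend.

```bash
python3 - <<'E'
from h import *
import pickle
np.set_printoptions(precision=1,suppress=True)
c=pickle.load(open('w4.pkl','rb'))
P=np.array([ray(c,*q,50)[:2] for q in[(257.5,136),(299,135),(300,228),(258.5,229)]]);print(P.tolist(),(P[0]+P[1])/2)
m=(P[2]+P[3])/2-(P[0]+P[1])/2; print(np.linalg.norm(m),np.degrees(np.arctan2(m[1],m[0])),np.linalg.norm(P[1]-P[0]))
print((P[0]+P[1])/2+65*m/np.linalg.norm(m))
E
```

```text
[[385.4444806829816, -292.80893279683426], [421.63677777314393, -265.0893704487705], [486.85701506526954, -349.99389877972885], [447.74841306251346, -380.0657813369516]] [ 403.5 -278.9]
107.12370598587205 -53.47174121226093 45.58789867312122
[ 442.2 -331.2]
```

```bash
python3 -m crank '[[4,-0.3,0.15,-0.3,-1],[8,-0.3,0.15,-0.3,-1],[12,-0.3,0.15,-0.3,-1],[16,-0.3,0.15,-0.3,-1],[18,-0.3,0.15,-0.3,-1]]' ;python3 -m crank '[[1.5,0,0,0,-1],[2.5,0,0,0,-1],[3.2,0,0,0,-1],[3.2,0,0,0,-1]]' 30; python3 d.py 445 -331 23 36.6
```

```text
clock: 9.98
ee_pos: [444.6, -328.6, 54.4]
tool_rot: [[-0.003, 0.802, 0.598], [0.003, 0.598, -0.802], [-1.0, -0.001, -0.004]]
contact_force: [-0.7, 0.7, -0.1]
finger_gap: 93.0
clock: 10.32
ee_pos: [445.6, -330.5, 25.1]
tool_rot: [[-0.001, 0.802, 0.597], [0.001, 0.597, -0.802], [-1.0, -0.0, -0.001]]
contact_force: [-0.5, -0.6, 0.3]
finger_gap: 93.0
t 10.32 p [ 445.57 -330.45   25.08] yaw 36.7 F [-0.5  -0.6   0.31] gap 93.0 q7 0.68
shift cm [ 0.21 -0.08  0.01] rows 0.05338556474839066
turn 0.08968146902844865
```

```bash
python3 -m crank '[[0.2,0,0,0,1],[0.2,0,0,0,1],[0.2,0,0,0,1],[0.2,0,0,0,1],[0.2,0,0,0,1]]' 30 >/dev/null ;python3 -m crank '[[0,0,0,0,1],[0,0,0,0,1],[0,0,0,0,1],[0,0,0,0,1],[0,0,0,0,1]]' 30; python3 d.py
```

```text
clock: 11.15
ee_pos: [444.6, -332.3, 23.8]
tool_rot: [[-0.001, 0.803, 0.596], [-0.001, 0.596, -0.803], [-1.0, -0.001, 0.0]]
contact_force: [-3.5, -1.4, 6.2]
finger_gap: 49.8
t 11.15 p [ 444.62 -332.28   23.83] yaw 36.6 F [-3.49 -1.36  6.22] gap 49.8 q7 0.68
```

```bash
python3 -m crank '[[-1,0,0,0,1],[-3.5,0,0,0,1],[-7,0,0,0,1],[-10,0,0,0,1],[-13,0,0,0,1]]' ; python3 d.py 426.8 150.5 155 6.3
```

```text
clock: 11.57
ee_pos: [445.0, -330.9, 155.2]
tool_rot: [[-0.0, 0.802, 0.597], [0.001, 0.597, -0.802], [-1.0, 0.0, -0.001]]
contact_force: [0.7, -0.7, -4.2]
finger_gap: 49.8
t 11.57 p [ 445.03 -330.92  155.22] yaw 36.7 F [ 0.74 -0.7  -4.18] gap 49.8 q7 0.81
shift cm [  0.08  27.28 -39.71] rows 11.553159423906694
turn 30.36274768072701
```

```bash
python3 -m crank '[[0,1.2,-1.7,3,1],[0,3.2,-4.7,8,1],[0,5.4,-7.8,13,1],[0,7.6,-11,18,1],[0,9.8,-14.2,23,1]]' >/dev/null; python3 d.py 426.8 150.5 155 6.3
```

```text
t 11.98 p [ 438.58 -157.52  153.94] yaw 13.3 F [ 1.23  0.89 -3.97] gap 49.7 q7 0.17
shift cm [ -0.09   5.96 -30.24] rows 7.391904425901406
turn 7.034248226047026
```

```bash
python3 -m crank '[[0,0.8,-3.8,3,1],[0,1.6,-7.6,5,1],[0,2.4,-11.4,7,1],[0,3.2,-15.2,7,1],[0,4,-19,7,1]]' >/dev/null; python3 d.py 426.8 150.5 155 6.3
```

```text
t 12.4 p [432.55  37.01 153.93] yaw 6.6 F [ 1.42  0.09 -3.08] gap 49.8 q7 -0.34
shift cm [ -0.1    0.74 -11.34] rows 2.7252376264555602
turn 0.34016442783664047
```

```bash
python3 -m crank '[[0,0.2,-3.2,0.3,1],[0,0.4,-6.4,0.3,1],[0,0.6,-9,0.3,1],[0,0.7,-10.6,0.3,1],[0,0.7,-11.2,0.3,1]]' >/dev/null; python3 -m crank '[[0,0,0,0,1],[0,0,0,0,1],[0,0,0,0,1]]'; python3 - <<'E'
from h import *
import pickle
c=bot.calibration('wrist'); snap('wrist','wrist5.png'); pickle.dump(c,open('w5.pkl','wb'));snap('scene','scene5.png')
E
python3 d.py 426.8 150.5 155 6.3
```

```text
clock: 13.07
ee_pos: [427.1, 145.4, 153.6]
tool_rot: [[-0.001, 0.994, 0.109], [-0.001, 0.109, -0.994], [-1.0, -0.001, 0.001]]
contact_force: [0.6, -0.0, -3.6]
finger_gap: 49.7
t 13.17 p [427.33 145.43 153.6 ] yaw 6.2 F [-1.08 -0.42 -3.8 ] gap 49.8 q7 -0.58
shift cm [-0.14  0.   -0.51] rows 0.12668833534018845
turn -0.09812953168750482
```

View pics/wrist5.png

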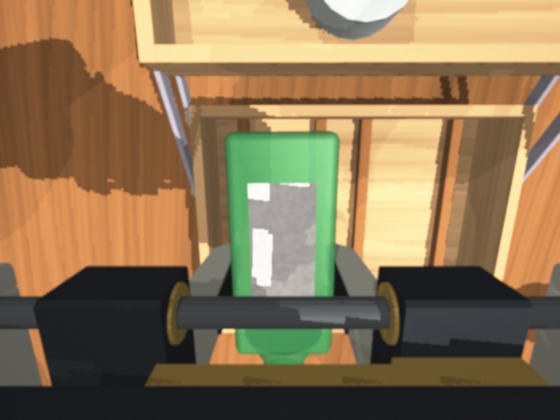

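View pics/scene5.png

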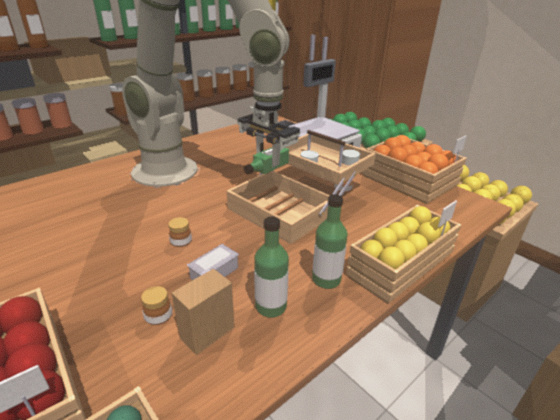

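The wrist view shows the held bottle's back end at columns 226–338, row 133. The box's outer +y rim corners are at about (190,107) and (535,107). Battens are near columns 243, 320, 362 and 455 around row 125.

```bash
python3 - <<'E'
from h import *
import pickle
np.set_printoptions(precision=1,suppress=True)
c=pickle.load(open('w5.pkl','rb'))
B=np.array([490,142.7]);a=np.radians(6.3);ex=np.array([np.cos(a),np.sin(a)]);ey=np.array([-ex[1],ex[0]])
for n,q,z in [('rimL',(190,107),66),('rimR',(535,106),66),('rim mid',(360,107),66),('b4',(458,122),20),('b4',(448,185),20),('b3',(363,125),20),('b2',(320,125),20),('b1',(243,125),20),('bback L',(228,134),180),('bback R',(337,134),180),('front',(235,350),180),('front',(332,350),180)]:
    X=ray(c,*q,z)[:2]; print(n,X,'box',(X-B)@ex,(X-B)@ey)
im=cv2.imread('pics/wrist5.png'); cv2.imwrite('pics/w5z.png',cv2.resize(im[60:210,170:560],None,fx=2,fy=2,interpolation=cv2.INTER_CUBIC))
E
```

```text
rimL [347.8 225.2] box -132.25914132065054 97.65030351718357
rimR [609.3 254.6] box 130.826757499025 98.09671212446246
rim mid [476.8 239.3] box -2.5146078510197825 97.5143754609929
b4 [579.  240.8] box 99.18420281890214 87.74468127684372
b4 [584.3 182.7] box 98.12569005184055 29.382799367555492
b3 [492.8 228.7] box 12.269961568434944 85.19014632315589
b2 [453.6 224.4] box -27.254410663461776 85.23057910870686
b1 [383.2 216.7] box -98.04290509626861 85.30299457929516
bback L [397.6 211.5] box -84.32944209795626 78.56971135576381
bback R [442.9 216.5] box -38.747141942659255 78.52365624578418
front [407.8 105.7] box -85.80816775335362 -27.712682882865966
front [456.8 111.1] box -36.51279035915838 -27.744224364432196
```

View pics/w5z.png

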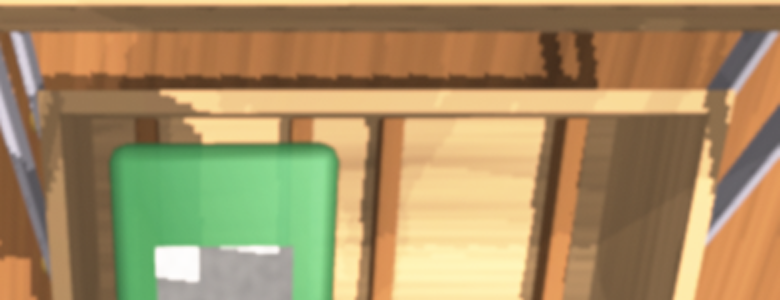

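The cradles sit where expected to within 1–2 mm (battens at -98, -27 and +98). The bottle is centred at x ≈ -61.5 with its back end at y ≈ 78.5, so it's well centred. Now I lower it.

```bash
python3 -m crank '[[2,0,0,0,1],[4.5,0,0,0,1],[6.7,0,0,0,1],[8.4,0,0,0,1],[9.6,0,0,0,1]]' ; python3 -m crank '[[0.6,0,0,0,1],[1.1,0,0,0,1],[1.5,0,0,0,1],[1.8,0,0,0,1],[2,0,0,0,1]]'; python3 d.py 427.3 145.4 31.8 6.3
```

```text
clock: 13.58
ee_pos: [427.2, 145.8, 56.2]
tool_rot: [[-0.001, 0.994, 0.109], [-0.001, 0.109, -0.994], [-1.0, -0.001, 0.001]]
contact_force: [0.1, 0.8, -3.1]
finger_gap: 49.9
clock: 14.0
ee_pos: [427.6, 146.8, 37.8]
tool_rot: [[0.001, 0.994, 0.11], [0.0, 0.11, -0.994], [-1.0, 0.001, -0.0]]
contact_force: [-0.3, -0.2, -3.2]
finger_gap: 49.9
t 14.0 p [427.63 146.8   37.75] yaw 6.3 F [-0.34 -0.17 -3.24] gap 49.9 q7 -0.69
shift cm [ 0.6  -0.05  0.14] rows 0.1468712833122404
turn -0.00046548693012482545
```

```bash
python3 -m crank '[[0.15,0,0,0,1],[0.3,0,0,0,1],[0.4,0,0,0,1],[0.5,0,0,0,1],[0.5,0,0,0,1]]' ;python3 -m crank '[[0.05,0,0,0,1],[0.1,0,0,0,1],[0.1,0,0,0,1]]'
```

```text
clock: 14.42
ee_pos: [427.3, 146.9, 32.6]
tool_rot: [[-0.0, 0.994, 0.11], [0.0, 0.11, -0.994], [-1.0, -0.0, -0.0]]
contact_force: [0.1, -0.6, -3.3]
finger_gap: 49.6
clock: 14.67
ee_pos: [427.4, 146.9, 31.8]
tool_rot: [[0.0, 0.994, 0.11], [0.0, 0.11, -0.994], [-1.0, 0.0, -0.0]]
contact_force: [-0.3, -0.2, 1.0]
finger_gap: 49.7
```

It's touching down (force -3.3 → +1 N). I release part way only, because of the walls.

```bash
python3 -m crank '[[0.05,0,0,0,-0.1],[0.05,0,0,0,-0.3],[0.05,0,0,0,-0.42],[0.05,0,0,0,-0.42],[0.05,0,0,0,-0.42]]' ;python3 -m crank '[[-1,0,0,0,-0.42],[-4,0,0,0,-0.42],[-8,0,0,0,-0.42],[-11.8,0,0,0,-0.42],[-13.5,0,0,0,-0.42]]'; python3 - <<'E'
from h import *
import pickle
c=bot.calibration('wrist'); snap('wrist','wrist6.png'); pickle.dump(c,open('w6.pkl','wb'))
E
python3 d.py 600 -171 155 6.8
```

```text
clock: 15.08
ee_pos: [427.4, 146.9, 31.1]
tool_rot: [[0.0, 0.994, 0.11], [0.0, 0.11, -0.994], [-1.0, 0.0, -0.0]]
contact_force: [0.3, -0.6, -0.5]
finger_gap: 65.7
clock: 15.5
ee_pos: [428.0, 147.3, 169.9]
tool_rot: [[0.003, 0.994, 0.11], [0.001, 0.11, -0.994], [-1.0, 0.003, -0.001]]
contact_force: [0.0, 0.2, -0.3]
finger_gap: 66.2
t 15.55 p [428.93 147.46 171.18] yaw 6.3 F [1.05 0.01 2.31] gap 66.2 q7 -0.58
shift cm [ 1.65 13.5  33.53] rows 8.677666786686054
turn -0.503123187766306
```

View pics/wrist6.png

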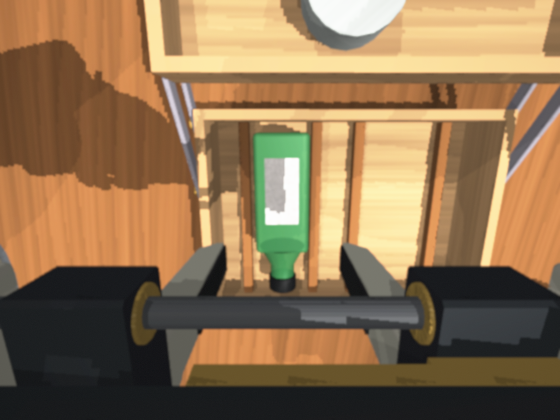

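The bottle (body 254–310, 133–245, cap at (283,283)) lies between its battens. Now the tin.

```bash
python3 -m crank '[[0,13.5,33.5,-0.5,-1],[0,13.5,33.5,-0.5,-1],[0,13.5,33.5,-0.5,-1],[0,13.5,33.5,-0.5,-1],[0,13.5,33.5,-0.5,-1]]'>/dev/null; python3 -m crank '[[0,5.7,14.1,0,-1],[0,5.7,14.1,0,-1],[0,5.7,14.1,0,-1],[0,5.7,14.1,0,-1],[0,5.7,14.1,0,-1]]' >/dev/null;python3 d.py 600 -171 155 6.8
```

```text
t 16.38 p [ 600.88 -176.86  165.09] yaw 6.4 F [-0.89  0.46  0.56] gap 93.0 q7 0.08
shift cm [ 1.01 -0.02 -0.6 ] rows 0.2805669345006542
turn -0.4061256847979564
```

```bash
python3 -m crank '[[0,0,-0.3,-0.3,-1],[0,0,-0.3,-0.3,-1]]' >/dev/null; python3 - <<'E'
from h import *
import pickle
c=bot.calibration('wrist'); snap('wrist','wrist7.png'); pickle.dump(c,open('w7.pkl','wb'))
E
python3 d.py 600 -171 23 6.8
```

```text
t 16.6 p [ 598.3  -164.93  165.74] yaw 7.3 F [-0.24 -0.16  0.12] gap 93.1 q7 0.08
shift cm [14.27  0.11  0.64] rows 3.426250431263589
turn 0.45056610530633634
```

View pics/wrist7.png

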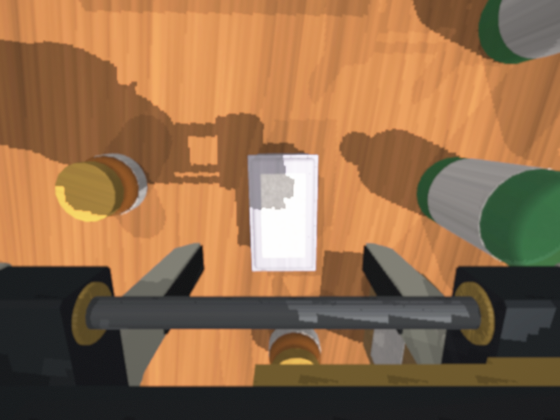

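The tin's top corners are at (249,156), (318,156), (316,271) and (252,271), well aligned. I'll measure it, and the placed bottle too.

```bash
python3 - <<'E'
from h import *
import pickle
np.set_printoptions(precision=1,suppress=True)
c=pickle.load(open('w7.pkl','rb'))
P=np.array([ray(c,*q,50)[:2] for q in[(249,156),(318,156),(316,271),(252,271)]]);print(P.tolist(),P.mean(0));m=P[0]+P[1]-P[2]-P[3];print(np.linalg.norm(m)/2,np.degrees(np.arctan2(m[1],m[0])))
c=pickle.load(open('w6.pkl','rb'))
B=np.array([490,142.7]);a=np.radians(6.3);ex=np.array([np.cos(a),np.sin(a)]);ey=np.array([-ex[1],ex[0]])
for n,q,z in [('rimL',(195,112),66),('rimR',(516,111),66),('bback L',(254.5,133),58),('bback R',(310,133),58),('sh L',(256,246),58),('sh R',(306,246),58),('cap end',(283,292),33),('b3',(357,130),20),('b4',(443,130),20)]:
    X=ray(c,*q,z)[:2]; print(n,X,'box',(X-B)@ex,(X-B)@ey)
E
```

```text
[[563.0151820090018, -120.20008355214955], [623.5892613989618, -112.53904922446746], [638.8117078079014, -222.36617934699171], [576.7119745206566, -230.24392623998517]] [ 600.5 -171.3]
110.88233297545696 97.49300093709302
rimL [348.4 224.4] box -131.73407225779926 96.78345601905117
rimR [609.5 254.2] box 130.9792922849422 97.7436490945724
bback L [397.5 213.2] box -84.23238061622928 80.18911869912317
bback R [444.7 218.4] box -36.67785698996922 80.21056151505462
sh L [407.8 110.6] box -85.22035784000805 -22.924698577295363
sh R [454.7 115.7] box -38.04004776483622 -22.971308593350862
cap end [440.1  51.4] box -59.594428817121475 -85.27448572516866
b3 [493.4 226.5] box 12.565650953025592 82.94077870100612
b4 [577.  235.8] box 96.65077824194937 82.98160293825507
```

```bash
python3 -m crank '[[3.5,0.15,0.5,0,-1],[7,0.15,0.5,0,-1],[10,0.15,0.5,0,-1],[12.3,0.15,0.5,0,-1],[13.5,0.15,0.5,0,-1]]' >/dev/null; python3 -m crank '[[0.5,0,0,0,-1],[0.8,0,0,0,-1],[0.8,0,0,0,1],[0.8,0,0,0,1],[0.8,0,0,0,1]]' 35;python3 d.py 600 -171 23 7.3
```

```text
clock: 17.43
ee_pos: [601.8, -171.8, 24.5]
tool_rot: [[0.002, 0.992, 0.124], [-0.0, 0.124, -0.992], [-1.0, 0.002, 0.001]]
contact_force: [-0.1, 0.2, -0.4]
finger_gap: 77.4
t 17.43 p [ 601.82 -171.8    24.46] yaw 7.1 F [-0.07  0.17 -0.42] gap 77.4 q7 0.01
shift cm [ 0.15 -0.17 -0.1 ] rows 0.0589886048892734
turn -0.1835001964213916
```

```bash
python3 -m crank '[[0.1,-0.1,0,0,1],[0.1,-0.1,0,0,1],[0.1,-0.1,0,0,1],[0.1,-0.1,0,0,1],[0.1,-0.1,0,0,1]]' 35;python3 -m crank '[[0,0,0,0,1],[-1,0,0,0,1],[-4,0,0,0,1],[-8,0,0,0,1],[-12,0,0,0,1]]'; python3 d.py 547 145 160 6.3
```

```text
clock: 17.85
ee_pos: [599.8, -172.1, 22.6]
tool_rot: [[-0.0, 0.992, 0.124], [-0.0, 0.124, -0.992], [-1.0, -0.0, 0.0]]
contact_force: [-2.2, -0.2, 6.3]
finger_gap: 59.7
clock: 18.27
ee_pos: [599.0, -171.4, 142.7]
tool_rot: [[-0.003, 0.992, 0.124], [0.001, 0.124, -0.992], [-1.0, -0.003, -0.001]]
contact_force: [1.5, 1.0, -5.1]
finger_gap: 59.8
t 18.27 p [ 598.98 -171.37  142.66] yaw 7.1 F [ 1.51  1.04 -5.08] gap 59.8 q7 0.07
shift cm [ -1.68  -1.23 -32.04] rows 7.69967578181398
turn 0.848116100484134
```

```bash
python3 -m crank '[[-0.5,-0.1,-2,0.8,1],[-1,-0.3,-6,0.8,1],[-1.2,-0.4,-10,0.8,1],[-1.2,-0.5,-14,0.8,1],[-1.2,-0.7,-18,0.8,1]]'>/dev/null; python3 d.py 546.8 147 155 6.3
```

```text
t 18.68 p [570.18   7.44 154.64] yaw 6.3 F [ 1.45  0.69 -4.21] gap 59.9 q7 -0.24
shift cm [ -0.03  -0.8  -14.13] rows 3.393415725520747
turn -0.018431221559609412
```

```bash
python3 -m crank '[[0,-0.2,-4,0,1],[0,-0.4,-8,0,1],[0,-0.6,-11,0,1],[0,-0.8,-13,0,1],[0,-0.8,-14.1,0,1]]'>/dev/null; python3 -m crank '[[0,0,0,0,1],[0,0,0,0,1],[0,0,0,0,1]]' >/dev/null; python3 - <<'E'
from h import *
import pickle
c=bot.calibration('wrist'); snap('wrist','wrist8.png'); pickle.dump(c,open('w8.pkl','wb'))
im=cv2.imread('pics/wrist8.png'); cv2.imwrite('pics/w8z.png',cv2.resize(im[60:260,60:460],None,fx=2,fy=2,interpolation=cv2.INTER_CUBIC))
E
python3 d.py 546.8 147 155 6.3
```

```text
t 19.4 p [547.71 142.98 154.01] yaw 6.2 F [ 0.01  0.1  -5.48] gap 60.1 q7 -0.47
shift cm [-0.1  -0.05 -0.41] rows 0.10157166115655268
turn -0.12659132827070607
```

View pics/w8z.png

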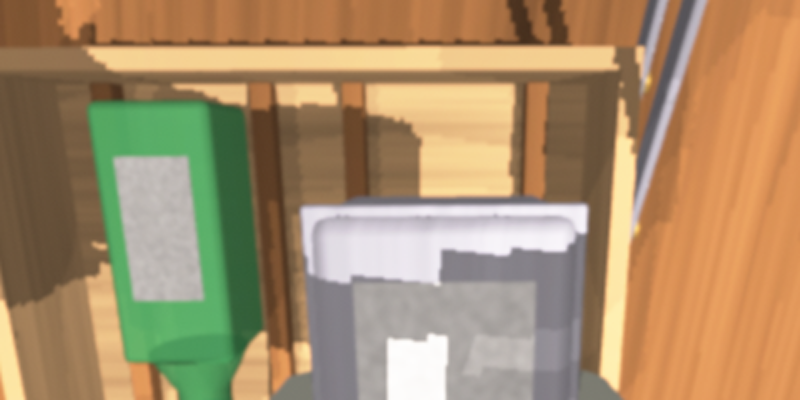

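```bash
python3 - <<'E'
from h import *
import pickle
np.set_printoptions(precision=1,suppress=True)
c=pickle.load(open('w8.pkl','rb'))
B=np.array([490,142.7]);a=np.radians(6.3);ex=np.array([np.cos(a),np.sin(a)]);ey=np.array([-ex[1],ex[0]])
z=lambda x,y:(60+x/2,60+y/2)
for n,q,h in [('rimR',z(640,47),66),('b3l',z(345,90),20),('b3r',z(367,90),20),('b4l',z(524,90),20),('b4r',z(547,90),20),('tinL',z(302,206),181.4),('tinR',z(587,206),181.4),('tin lowL',z(365,198),132),('tin lowR',z(540,198),132)]:
    X=ray(c,*q,h)[:2]; print(n,X,'box',(X-B)@ex,(X-B)@ey)
E
```

```text
rimR [609.5 255.2] box 131.12625721337363 98.65799656460865
b3l [493.  230.8] box 12.635948174063712 87.21111240555435
b3r [502.9 231.8] box 22.599553687248893 87.19492357002767
b4l [573.6 239.5] box 93.69831580991232 87.0794025204806
b4r [583.9 240.7] box 104.11329942781822 87.06248028720067
tinL [511.8 196.6] box 27.634285993775464 51.20477348759224
tinR [572.1 203.2] box 88.20385799923162 51.109179907382824
tin lowL [519.1 194.8] box 34.62056308468029 48.575907596500045
tin lowR [569.9 200.3] box 85.69703074869052 48.495125044135825
```

The battens span 22.6–93.7 (centre 58.2) and the tin's centre is 57.9. Aligned, so I lower it.

```bash
python3 -m crank '[[2,0,0,0,1],[4.5,0,0,0,1],[6.7,0,0,0,1],[8.4,0,0,0,1],[9.6,0,0,0,1]]' >/dev/null; python3 -m crank '[[0.6,0,0,0,1],[1.1,0,0,0,1],[1.5,0,0,0,1],[1.8,0,0,0,1],[2,0,0,0,1]]'; python3 d.py 547.7 143 30.6 6.3
```

```text
clock: 20.23
ee_pos: [547.7, 145.0, 38.3]
tool_rot: [[0.001, 0.994, 0.11], [0.0, 0.11, -0.994], [-1.0, 0.001, -0.0]]
contact_force: [0.5, -0.1, -4.2]
finger_gap: 59.7
t 20.23 p [547.73 145.04  38.32] yaw 6.3 F [ 0.5  -0.15 -4.2 ] gap 59.7 q7 -0.55
shift cm [ 0.77 -0.03  0.2 ] rows 0.1915299616639218
turn -0.0030154050775763608
```

```bash
python3 -m crank '[[0.2,0,0,0,1],[0.4,0,0,0,1],[0.55,0,0,0,1],[0.65,0,0,0,1],[0.7,0,0,0,1]]' ;python3 -m crank '[[0.05,0,0,0,1],[0.1,0,0,0,1],[0.1,0,0,0,1]]'
```

```text
clock: 20.65
ee_pos: [547.4, 145.3, 31.1]
tool_rot: [[0.0, 0.994, 0.11], [0.0, 0.11, -0.994], [-1.0, 0.0, -0.0]]
contact_force: [-0.3, 0.7, -4.8]
finger_gap: 59.7
clock: 20.9
ee_pos: [547.4, 145.3, 30.6]
tool_rot: [[0.0, 0.994, 0.11], [-0.0, 0.11, -0.994], [-1.0, 0.0, 0.0]]
contact_force: [-0.0, -0.5, 1.9]
finger_gap: 59.7
```

```bash
python3 -m crank '[[0.05,0,0,0,-0.35],[0.05,0,0,0,-0.45],[0.05,0,0,0,-0.55],[0.05,0,0,0,-0.55],[0.05,0,0,0,-0.55]]' ;python3 -m crank '[[-1,0,0,0,-0.55],[-4,0,0,0,-0.55],[-8,0,0,0,-0.55],[-12,0,0,0,-0.55],[-16,0,0,0,-0.55]]'; python3 -m crank '[[-4,0,0,0,-0.55],[-5,0,0,0,-0.55]]'; python3 - <<'E'
from h import *
import pickle
c=bot.calibration('wrist'); snap('wrist','wrist9.png'); pickle.dump(c,open('w9.pkl','wb'))
E
python3 d.py 466.7 355.5 240 -83.7
```

```text
clock: 21.32
ee_pos: [547.5, 145.3, 29.6]
tool_rot: [[0.0, 0.994, 0.11], [0.0, 0.11, -0.994], [-1.0, 0.0, -0.0]]
contact_force: [0.6, 0.3, -0.2]
finger_gap: 71.9
clock: 21.73
ee_pos: [546.8, 145.1, 191.9]
tool_rot: [[-0.001, 0.994, 0.11], [0.0, 0.11, -0.994], [-1.0, -0.001, -0.0]]
contact_force: [1.7, -0.2, -0.1]
finger_gap: 72.3
clock: 21.9
ee_pos: [549.2, 146.1, 246.5]
tool_rot: [[0.008, 0.994, 0.11], [0.003, 0.11, -0.994], [-1.0, 0.008, -0.002]]
contact_force: [0.5, -0.5, 0.2]
finger_gap: 72.1
t 21.95 p [549.31 145.99 245.79] yaw 6.3 F [ 0.18 -0.23  1.25] gap 72.6 q7 -0.42
shift cm [  0.56  -5.92 -21.73] rows 5.402567048029595
turn 90.0013877269009
```

View pics/wrist9.png

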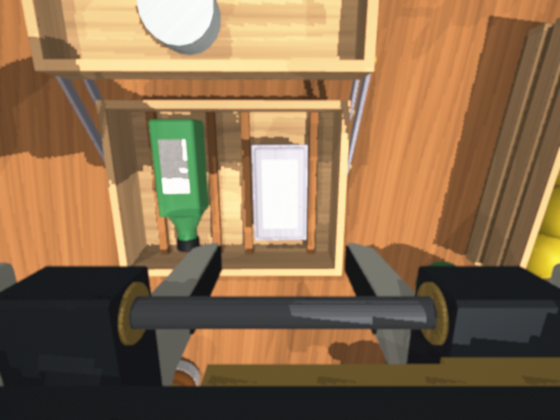

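The bottle (150–205, 120–250) and the tin (252–307, 145–240) both lie flat between their battens. Back to the tray handle.

```bash
python3 -m crank '[[0,-5.9,-21.7,90,-0.7],[0,-5.9,-21.7,90,-0.7],[0,-5.9,-21.7,90,-0.7],[0,-5.9,-21.7,90,-0.7],[0,-5.9,-21.7,90,-0.7]]' >/dev/null; python3 d.py 466.7 355.5 240 -83.7
```

```text
t 22.37 p [469.62 340.06 239.19] yaw -29.9 F [ 1.04  0.13 -0.37] gap 79.4 q7 -1.34
shift cm [-0.08 -1.02 -1.19] rows 0.37738327117715714
turn 53.83611950063447
```

```bash
python3 -m crank '[[0,-1,-1.2,53.8,-0.4],[0,-1,-1.2,53.8,-0.4],[0,-1,-1.2,53.8,-0.4],[0,-1,-1.2,53.8,-0.4],[0,-1,-1.2,53.8,-0.4]]' >/dev/null; python3 d.py 466.7 355.5 240 -83.7
```

```text
t 22.78 p [467.48 354.18 238.95] yaw -65.6 F [-0.14  0.01 -0.68] gap 65.2 q7 -1.89
shift cm [-0.1  -0.15  0.02] rows 0.04462113989091387
turn 18.093913458487663
```

```bash
python3 -m crank '[[0,-0.1,0,18.1,-0.3],[0,-0.1,0,18.1,-0.3],[0,-0.1,0,18.1,-0.3],[0,-0.1,0,18.1,-0.3]]' >/dev/null; python3 - <<'E'
from h import *
snap('wrist','wrist10.png')
E
python3 d.py 466.7 355.5 178 -83.7
```

```text
t 23.17 p [467.17 355.1  239.1 ] yaw -83.3 F [-0.45 -0.08 -0.49] gap 60.6 q7 -2.15
shift cm [ 6.11 -0.05  0.04] rows 1.4652342244692298
turn 0.4196028261004301
```

View pics/wrist10.png

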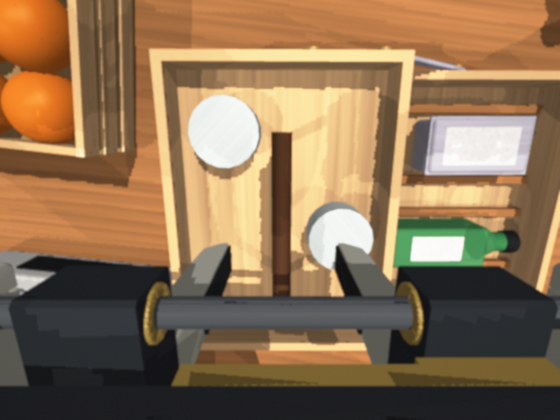

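The bar (column 282) lies between the fingers, and the goods and canisters are in order. Now I descend and grip.

```bash
python3 -m crank '[[2.5,0,0,0.4,-0.3],[4.8,0,0,0.4,-0.3],[6,0,0,0.4,-0.3],[6.1,0,0,0.4,-0.3],[6.1,0,0,0.4,-0.3]]' >/dev/null; python3 d.py 466.7 355.5 178 -83.7; python3 -m crank '[[0,0,0,0,1],[0,0,0,0,1],[0,0,0,0,1],[0,0,0,0,1],[0,0,0,0,1]]' 20 >/dev/null; python3 -m crank '[[0,0,0,0,1],[0,0,0,0,1],[0,0,0,0,1],[0,0,0,0,1]]'; python3 d.py 466.7 355.5 178 -83.7
```

```text
t 23.58 p [467.38 354.85 177.98] yaw -83.7 F [0.58 0.38 1.42] gap 60.7 q7 -2.15
shift cm [-0.   -0.07  0.06] rows 0.022490903304963002
turn 0.013127228889743492
clock: 24.33
ee_pos: [467.6, 356.2, 178.7]
tool_rot: [[0.0, 0.109, -0.994], [0.001, -0.994, -0.109], [-1.0, -0.001, -0.0]]
contact_force: [-0.8, 3.1, -0.4]
finger_gap: 13.3
t 24.33 p [467.62 356.22 178.73] yaw -83.7 F [-0.8   3.12 -0.37] gap 13.3 q7 -2.15
shift cm [0.07 0.06 0.1 ] rows 0.033053206494702565
turn -0.046561575323039506
```

```bash
python3 - <<'E'
import numpy as np
A=[2.27,2.24,2.2,2.14,2.07,1.99,1.91,1.82,1.73,1.64,1.55,1.46,1.37,1.28,1.19,1.1,1.01,.92,.84,.76,.68,.61,.54,.47,.41,.35,.30,.25,.21,.17,.13,.10,.07,.045,.02,0]
t=np.radians(15);f=lambda a:np.array([-12*(np.sin(t+a)-np.sin(t)),-12*(np.cos(t)-np.cos(t+a))])
for i in range(0,35,5): print([[round(float(v),2) for v in f(A[i+k+1])-f(A[i])] for k in range(5)])
E
```

```text
[[-0.29, 0.21], [-0.67, 0.5], [-1.22, 0.97], [-1.82, 1.56], [-2.45, 2.28]]
[[-0.57, 0.77], [-1.14, 1.69], [-1.63, 2.65], [-2.03, 3.65], [-2.33, 4.69]]
[[-0.21, 1.06], [-0.32, 2.13], [-0.34, 3.21], [-0.26, 4.29], [-0.09, 5.35]]
[[0.27, 1.04], [0.64, 2.06], [1.03, 2.93], [1.5, 3.77], [2.04, 4.57]]
[[0.52, 0.66], [1.08, 1.28], [1.68, 1.87], [2.23, 2.33], [2.81, 2.76]]
[[0.5, 0.33], [1.02, 0.64], [1.44, 0.87], [1.87, 1.08], [2.31, 1.27]]
[[0.33, 0.13], [0.67, 0.25], [0.96, 0.35], [1.25, 0.44], [1.48, 0.5]]
```

```bash
python3 -m crank '[[-0.29,0.21,0,0,1],[-0.67,0.5,0,0,1],[-1.22,0.97,0,0,1],[-1.82,1.56,0,0,1],[-2.45,2.28,0,0,1]]'; python3 -m crank '[[-0.57,0.77,0,0,1],[-1.14,1.69,0,0,1],[-1.63,2.65,0,0,1],[-2.03,3.65,0,0,1],[-2.33,4.69,0,0,1]]'
```

```text
clock: 24.75
ee_pos: [470.1, 333.8, 203.1]
tool_rot: [[0.0, 0.11, -0.994], [0.001, -0.994, -0.11], [-1.0, -0.001, -0.0]]
contact_force: [0.5, 4.4, -4.0]
finger_gap: 13.2
clock: 25.17
ee_pos: [475.3, 285.4, 226.9]
tool_rot: [[0.0, 0.109, -0.994], [0.0, -0.994, -0.109], [-1.0, -0.0, -0.0]]
contact_force: [-0.1, 3.1, -1.3]
finger_gap: 13.3
```

```bash
python3 -m crank '[[-0.21,1.06,0,0,1],[-0.32,2.13,0,0,1],[-0.34,3.21,0,0,1],[-0.26,4.29,0,0,1],[-0.09,5.35,0,0,1]]'; python3 -m crank '[[0.27,1.04,0,0,1],[0.64,2.06,0,0,1],[1.03,2.93,0,0,1],[1.5,3.77,0,0,1],[2.04,4.57,0,0,1]]'
```

```text
clock: 25.58
ee_pos: [481.2, 231.0, 226.9]
tool_rot: [[-0.0, 0.108, -0.994], [-0.001, -0.994, -0.108], [-1.0, 0.001, 0.0]]
contact_force: [3.1, 3.1, -8.1]
finger_gap: 13.7
clock: 26.0
ee_pos: [486.1, 186.8, 206.2]
tool_rot: [[-0.0, 0.108, -0.994], [0.0, -0.994, -0.108], [-1.0, -0.0, 0.0]]
contact_force: [3.5, 4.7, -11.3]
finger_gap: 13.3
```

```bash
python3 -m crank '[[0.52,0.66,0,0,1],[1.08,1.28,0,0,1],[1.68,1.87,0,0,1],[2.23,2.33,0,0,1],[2.81,2.76,0,0,1]]'; python3 -m crank '[[0.5,0.33,0,0,1],[1.02,0.64,0,0,1],[1.44,0.87,0,0,1],[1.87,1.08,0,0,1],[2.31,1.27,0,0,1]]'
```

```text
clock: 26.42
ee_pos: [489.1, 160.0, 178.1]
tool_rot: [[-0.0, 0.109, -0.994], [0.001, -0.994, -0.109], [-1.0, -0.001, 0.0]]
contact_force: [2.9, 5.3, -8.9]
finger_gap: 13.3
clock: 26.83
ee_pos: [490.4, 147.7, 155.1]
tool_rot: [[-0.0, 0.109, -0.994], [0.001, -0.994, -0.109], [-1.0, -0.001, 0.0]]
contact_force: [3.0, 5.4, -9.5]
finger_gap: 13.3
```

```bash
python3 -m crank '[[0.33,0.13,0,0,1],[0.67,0.25,0,0,1],[0.92,0.35,0,0,1],[1.15,0.42,0,0,1],[1.32,0.46,0,0,1]]'; python3 -m crank '[[0.08,0.02,0,0,1],[0.15,0.04,0,0,1],[0.18,0.04,0,0,1],[0.18,0.04,0,0,1]]'
```

```text
clock: 27.25
ee_pos: [490.9, 143.3, 142.0]
tool_rot: [[-0.0, 0.109, -0.994], [0.001, -0.994, -0.109], [-1.0, -0.001, 0.0]]
contact_force: [2.7, 4.0, -8.3]
finger_gap: 13.3
clock: 27.58
ee_pos: [491.0, 143.1, 141.0]
tool_rot: [[0.0, 0.109, -0.994], [0.001, -0.994, -0.109], [-1.0, -0.001, -0.0]]
contact_force: [-0.0, 5.1, 1.1]
finger_gap: 13.4
```

Shut contact (Fz -8 → +1 N, z 141.0 against 140.6 at the start). I ease it 0.5 mm further, then release and rise.

```bash
python3 -m crank '[[0.03,0,0,0,1],[0.06,0,0,0,1],[0.06,0,0,0,1]]'; python3 -m crank '[[0,0,0,0,0.6],[0,0,0,0,0.4],[0,0,0,0,0.2],[0,0,0,0,-0.2],[0,0,0,0,-0.3]]'; python3 -m crank '[[0,0,0,0,-0.3],[0,0,0,0,-0.3],[-2,0,0,0,-0.3],[-5,0,0,0,-0.3],[-9,0,0,0,-0.3]]'; python3 -m crank '[[-4,0,0,0,-0.3],[-8,10,0,0,-0.3],[-8,14,0,0,-0.3],[-8,18,0,0,-0.3],[-8,20,0,0,-0.3]]'; python3 -m crank '[[0,4,0,0,-0.3],[0,8,0,0,-0.3],[0,12,0,0,-0.3],[0,14,0,0,-0.3],[0,14,0,0,-0.3]]'; python3 - <<'E'
from h import *
for n in('side','scene'): snap(n,n+'11.png')
E
```

```text
clock: 27.83
ee_pos: [491.1, 143.1, 140.9]
tool_rot: [[0.001, 0.109, -0.994], [0.001, -0.994, -0.109], [-1.0, -0.001, -0.001]]
contact_force: [-1.8, 5.7, 8.3]
finger_gap: 13.3
clock: 28.25
ee_pos: [490.7, 141.9, 140.0]
tool_rot: [[-0.001, 0.108, -0.994], [-0.0, -0.994, -0.108], [-1.0, 0.0, 0.001]]
contact_force: [0.3, 0.6, -0.3]
finger_gap: 40.7
clock: 28.67
ee_pos: [489.5, 141.8, 229.2]
tool_rot: [[-0.005, 0.108, -0.994], [-0.002, -0.994, -0.108], [-1.0, 0.002, 0.005]]
contact_force: [0.4, 0.4, -0.8]
finger_gap: 60.1
clock: 29.08
ee_pos: [508.4, -20.1, 307.1]
tool_rot: [[0.002, 0.109, -0.994], [0.0, -0.994, -0.109], [-1.0, -0.0, -0.002]]
contact_force: [0.4, -0.7, -0.4]
finger_gap: 60.3
clock: 29.5
ee_pos: [523.1, -163.2, 305.9]
tool_rot: [[0.0, 0.101, -0.995], [-0.002, -0.995, -0.101], [-1.0, 0.002, 0.0]]
contact_force: [0.3, -0.9, 0.7]
finger_gap: 60.5
```

View pics/side11.png

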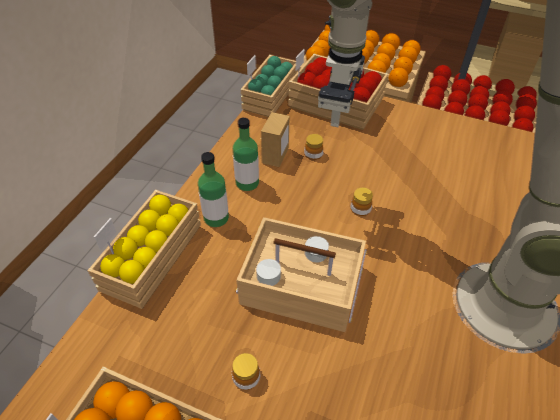

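View pics/scene11.png

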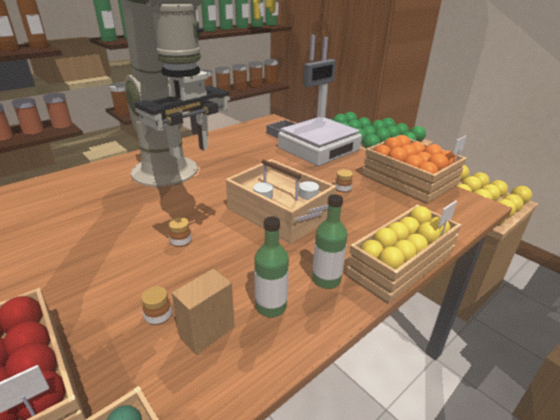

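Both views show the tray shut with the handle at (304,248) in the side view as at the start. Both canisters are upright, and the bystanders look unmoved. I'll do a quick pixel difference before handing in.

```bash
python3 - <<'E'
from h import *
for n,rs in(('side',{'box':(215,330,230,370),'jar3':(350,390,230,262),'wines':(115,230,195,262),'carton':(112,168,262,290),'jar1':(130,160,302,326),'jar2':(185,217,350,376)}),('scene',{'box':(160,240,222,340),'carton':(270,350,172,235),'jar1':(285,325,138,175),'wines':(195,320,250,350)})):
    a=cv2.imread(f'pics/{n}0.png').astype(int);b=cv2.imread(f'pics/{n}11.png').astype(int);d=abs(a-b).max(2)
    for k,(r0,r1,c0,c1) in rs.items():
        A=cv2.cvtColor(a[r0:r1,c0:c1].astype(np.uint8),6).astype(np.float32);Bb=cv2.cvtColor(b[r0:r1,c0:c1].astype(np.uint8),6).astype(np.float32)
        print(n,k,'frac>40',round(float((d[r0:r1,c0:c1]>40).mean()),3),'shift px',np.round(cv2.phaseCorrelate(A,Bb)[0],2))
E
```

```text
side box frac>40 0.005 shift px [ 0. -0.]
side jar3 frac>40 0.0 shift px [0.   0.01]
side wines frac>40 0.0 shift px [0.   0.01]
side carton frac>40 0.0 shift px [-0.03 -0.  ]
side jar1 frac>40 0.0 shift px [0.1  0.01]
side jar2 frac>40 0.081 shift px [ 0.64 -0.11]
scene box frac>40 0.0 shift px [-0.03  0.03]
scene carton frac>40 0.037 shift px [-0.09 -0.07]
scene jar1 frac>40 0.0 shift px [-0.03  0.03]
scene wines frac>40 0.0 shift px [-0.01  0.52]
```

```bash
python3 -c "
from cell import bot
print(bot.finish_job())"
```

```text
the job is handed in; nothing more can be done
None
```

The job is done and handed in at about 30 s, well under the 72 s limit.

- **Tray opened:** I swung the tray along its arc to the open stop, holding it by the handle.
- **Goods placed:** the bottle is in the narrower cradle and the tin in the wider one. Each was lowered until the force reading showed it resting on the floor, then released.
- **Tray shut:** I lowered the tray along the arc until it rested shut, with the handle at 141 mm or just under, against 140.6 mm at the start. I eased it down 0.5 mm more (8 N), then let go and moved the arm clear.

**Last checks**
- **Before shutting:** pictures showed both items flat between their battens. The bottle was about 0–3 mm off centre along the box, and across it was about on centre. The tin was under 1 mm off across and about 3 mm along.
- **After shutting:** the box, with tray, handle and both canisters, showed no measurable shift from the first pictures. The carton, jar1, jar3 and the wine bottles showed none in the side view.
- **Disagreements:** jar2 showed a 0.6 px difference in the side view. I put this down to the arm's shadow on it and did not check further. The wine bottles showed 0.5 px in the scene view, but nothing in the side view.
- **Forces:** the highest reading I saw was about 16 N, while lifting the tray.

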